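# Issue a sample pot and log it on the tally counter

## Robot

A 6-joint arm with a two-finger parallel gripper is mounted at the origin on a cart in front of the work surface, level with it; the furniture and walls round the work are solid. World frame = base frame: x ahead of the robot, y to its left, z up, the work surface at z = 0. Lengths are in m, angles in rad, forces in N, time in s.
With the tool pointing down it reaches from about 0.35 to 0.775 m from the base axis. Payload 5.5 kg.
Tool frame: the origin (TCP) lies between the finger pads; the fingertips stand 11 mm ahead of it and the grasp point (between the pads) lies 8 mm behind it (tips_ahead is the distance from the TCP to the fingertips, in m); z points along the fingers, y is the line along which they close (so a half turn about z gives the same grasp; the last joint's range is limited). The gripper opens to 85 mm and grips with 20 to 120 N. Pads are 22 mm wide; open, the fingers measure 114 mm over their backs; the gripper's body (76 mm by 85 mm) begins 54 mm behind the grasp point. The pads swing forward as they close: fully open they stand 13 mm farther back than shut.
Start: joints at [-1.377, 0.313, 0.046, 1.304, 0, 1.431], TCP at [0.188, -0.543, 0.242] pointing down, gripper open.
Joint ranges: [-2.76, 2.76], [-0.86, 1.69], [-1.03, 1.26], [-2.2, 2.34], [-1.47, 1.5], [-3.14, 3.14]. Speed limits (rad/s): [2.57, 2.57, 3.14, 3.14, 3.14, 3.14].

## Interface

Orientations are given as a unit quaternion [w, x, y, z].
In Python, from workcell import * gives the robot as it stands. The module is installed in compiled form; this text tells all that it offers.
- The arm moves only by the tool jog_arm, never from a script. Its argument "moves" is a list of rows, each an object with "fingers": the closure, from 0 (fully open) to 1 (shut); "slide": the shift along the tool's x, y, z in mm, a list of three; "angular": the turn, a rotation vector about the tool's x, y, z in degrees, a list of three. A call has 1 to 10 rows; each row is the pose to reach, as a shift and turn from the pose commanded when the call began, along the tool's axes at that moment; what a row does not reach only later rows make up. A row lasts 1/12 s, in which the tool goes at most 41.7 mm and 7.16 degrees, less where a joint would pass 70% of its speed; a pose out of reach is approached as far as the arm can. A call with a gripper value outside its range is refused whole. The fingers move at their own pace and stop on an object; "squeeze" is the grip in N (left out, the last holds). Time passes only in rows, so rows that repeat a pose let the fingers close. It gives the time, the measured TCP pose, the force, the opening and the grip force at its end, in the units of the state.
- get_state(): the state, without advancing time (a new reading comes with each control period).
- read_camera(name): name is "scene" or "top" or "wrist"; returns a dict with "color" (400x640x3 uint8, red, green, blue), "fovy" (degrees; the focal length in pixels is half the picture's height over the tangent of half this angle, whatever the lens; pixels are square), "cx", "cy" (the principal point, pixels), "world_from_camera" (4x4, takes a point from camera to world coordinates); the wrist camera has in their place "tool_from_camera" (4x4, takes a point from camera to tool coordinates, whose origin is the TCP and whose axes are the flange's). Camera axes: x right, y down, z forward; pixel columns grow to the right and rows downward; lengths in m; the calibration is good to about 2 mm. A picture is of the moment at which its call begins: read the wrist's pose just before it. There is no depth.
- hand_in(): hands the job in; it is judged then, once.
Trained networks look in a picture, given as the dict that the camera call returned (one of the last four; its "shot" number tells which), for a name from the list of things; names that differ only in an ending like _2 or _b are one class to them, and where a whole thing is asked for, a point or a joint stands for the part that bears it (a point fixed in the world has none). Each returns a list of dicts, best first, with "p" (0 to 1); they miss things now and then, are a little off and sometimes report something else, mostly with a low value. They report only what shows in the picture. A call takes as long as a camera call. They do not tell look-alikes from the thing itself.
- look_for(target, picture): "point" ([column, row] in pixels, amid what is visible of it).
- tip_of(target, picture): "point" ([column, row] in pixels: a listed point, or the origin of a listed thing).
The state is a dict: "clock": time; "joint_pos": joint angles; "qvel": joint speeds; "tau": joint torques, N m; "tcp_pos": TCP position; "orientation": TCP orientation; "wrist_force": force on the tool from outside, world axes, zero at the start; "ft_torque": the same for the moment, N m; "finger_gap": finger opening in m; "grip_force": force on a finger pad.
Only numpy, scipy, OpenCV 4.12 (cv2) and the standard library are available. Lean on these libraries where they do the work, as an engineer would, in place of code of your own. Each camera call takes 0.05 s, during which the arm holds its last target. There are 200 camera calls.

## Task

Take the top orange pot off the twist-lock stack: turn it about a quarter turn on the pot below, in either direction, to free its catches, then lift it straight off. Set it down upright, without dropping it, inside the white ring on top of the low round green stand and let go. Only then log it on the tally counter: swing the red-tipped lever all the way to its stop and release it so that it springs right back; leave the stamp and the two vials where they stand.

Things in the scene. Friction and masses are not known exactly. Their poses are not given: they have to be found in the camera images.
- pot_mid (a point): Loose top pot of the stack, orange plastic, 60 g; point on its axis, half-way up (26 mm from foot and rim). 52 mm tall: open body 54 mm in diameter, 40 mm tall, on a 12 mm foot with two lugs along its x (white index marks). Foot sunk in the pot below, lugs under catches there: a straight pull lifts it 4 mm only. Turned 45 to 135 degrees off the marks below, either way, it lifts freely; turns easily, no stops.
- pot: The same pot; origin at the centre of the underside of its foot, z up, x through the two foot lugs (43 mm from tip to tip) and the white index marks on its sides. Wall 3 mm. At the start its x lies within 9 degrees of the stack's x. Side play of the foot 3 mm.
- stack: Fixed lower stack: two more such orange pots on a dark steel base, 92 mm in diameter, 28 mm high. Origin under the base's centre, on the table. The rim on which the top pot's body sits is 108 mm up, so the top pot's body spans 108 to 148 mm and its foot bottom is at 96 mm. x runs through the two catches under the rim (white index marks).
- mat: Low round green stand with a flat top, 130 mm in diameter, 28 mm high, fixed; a white ring of 99 mm inner diameter is printed on it. Origin at the centre of its underside, on the table.
- counter: Bench tally counter, fixed: base plate 92 x 100 mm, on a black block, together 28 mm high; grey housing 66 x 78 mm, top at 58 mm, black window with four blank white drums on top, black knob at its -y side. Origin on the table below the lever's pivot; plate from x = -34 to +58 mm, housing from -15 to +51 mm. The lever swings over its front (its own -x side).
- lever_pivot (a point): The vertical pivot axis of the counter's lever, 64 mm above the table.
- lever_tab (a point): Centre of the red upright finger post at the lever's end, 65 mm from the pivot; 14 mm in diameter, from 64 to 96 mm above the table (this point at 80 mm). Moves with the lever, whose flat steel arm, 10 mm wide, lies 64 to 68 mm above the table.
- lever (a joint): Lever angle, rad: 0 at rest (sprung), 1.2 at the far stop; grows anticlockwise seen from above. The post sweeps across the counter's front from its +y side to its -y side: at 0 it lies at x = -54, y = +37 mm of the pivot in the counter's axes, at 1.2 at x = -54, y = -37 mm. The spring pulls back with 1.1 N at the post at rest, 2.9 N at the stop; let go, it returns to 0 within a second.
- stamp: Loose wooden hand stamp standing on the table, 28 x 52 x 76 mm; bystander. Origin at the centre of its underside.
- vial_white: Loose sample vial with a white cap, 26 mm in diameter, 52 mm tall, standing; bystander. Origin at the centre of its underside.
- vial_blue: Loose sample vial with a blue cap, 26 mm in diameter, 52 mm tall, standing; bystander. Origin at the centre of its underside.
Not all that is in view belongs to the job. Leave any purple or turquoise look-alike of the pot alone.

How it is judged:
By the outcome, as a careful person would: the job done as asked, in the order asked, and still so for the second after the job is handed in, with the robot touching nothing.
It also fails if it takes over 64 s, if anything falls off the work surface, if the arm or the gripper's body presses on something with over 40 N, if the wrist force passes 120 N, or if a joint passes its speed limit or range.

## Working session

There is one attempt and no reset: what is moved stays moved. The work goes in short steps, Python scripts to look and compute and a tool call to move; the robot and the scene stay as the last step left them, time stands still between calls to the robot, and variables do not carry over. Pictures are saved under pics/ and viewed, at most 10 in all, crops included, and the job is handed in when it is done.

Besides the shell and the picture viewer there is one more tool, called after "Emit:" by a JSON object that holds its "api" and its "payload". jog_arm: Moves the arm, as the interface text tells. Its arguments: {"type":"object","properties":{"moves":{"type":"array","items":{"type":"object","properties":{"fingers":{"type":"number"},"slide":{"type":"array","items":{"type":"number"}},"angular":{"type":"array","items":{"type":"number"}}}}},"squeeze":{"type":"number"}},"required":["moves"]}

```bash
mkdir -p pics; cat > h.py <<'E'
from workcell import *
import numpy as np, cv2
from scipy.spatial.transform import Rotation as R
def T(s):
    M=np.eye(4); q=s["orientation"]; M[:3,:3]=R.from_quat([q[1],q[2],q[3],q[0]]).as_matrix(); M[:3,3]=s["tcp_pos"]; return M
def shot(name):
    s=get_state(); p=read_camera(name)
    p["M"]=T(s)@np.array(p["tool_from_camera"]) if name=="wrist" else np.array(p["world_from_camera"]); return p
def ray(p,uv):
    f=200/np.tan(np.radians(p["fovy"])/2)
    d=np.array([(uv[0]-p["cx"])/f,(uv[1]-p["cy"])/f,1]); return p["M"][:3,3],p["M"][:3,:3]@d
def atz(p,uv,z):
    o,d=ray(p,uv); return o+d*(z-o[2])/d[2]
def save(p,n): cv2.imwrite("pics/"+n,cv2.cvtColor(p["color"],cv2.COLOR_RGB2BGR))
E
python3 - <<'E'
from h import *
Z={"pot_mid":.122,"pot":.096,"stack":0,"mat":0,"counter":0,"lever_pivot":.064,"lever_tab":.08,"stamp":0,"vial_white":0,"vial_blue":0}
s=get_state(); print(s)
for n in("top","scene"):
    p=shot(n); save(p,n+".png"); print(n,p["fovy"],p["M"][:3,3].round(3))
    for k,z in Z.items():
        print(k,[(np.round(r["point"]),round(r["p"],2),atz(p,r["point"],z).round(3)[:2]) for r in tip_of(k,p)[:3]])
E
```

```text
{'clock': 0.0, 'joint_pos': array([-1.37659093e+00,  3.13970716e-01,  4.49321876e-02,  1.30357031e+00,
        4.34309974e-05,  1.43121387e+00]), 'qvel': array([ 7.59156782e-04,  1.51794634e-03,  2.73556465e-04, -1.37259689e-04,
        6.59603045e-05, -2.13005057e-04]), 'tau': array([-3.38885420e-04, -4.80632579e+01,  2.98530221e+01,  1.95118063e-02,
        2.36655308e-05,  6.95940798e-06]), 'tcp_pos': array([ 0.18829897, -0.54276546,  0.24140659]), 'orientation': array([-9.06512674e-04,  9.86105102e-01,  1.66120154e-01, -3.04075954e-06]), 'wrist_force': array([ 0.4129381 , -0.28306608, -0.28899491]), 'ft_torque': array([-0.00470778,  0.00237488, -0.02606106]), 'grip_force': 0.0, 'finger_gap': 0.0857108085985879}
top 55.4412839615711 [0.353 0.002 1.219]
pot_mid [(array([271., 241.]), 0.79, array([0.35 , 0.119])), (array([327., 182.]), 0.74, array([ 0.523, -0.04 ])), (array([291., 221.]), 0.72, array([0.409, 0.062]))]
pot [(array([286., 220.]), 0.72, array([0.412, 0.079])), (array([326., 185.]), 0.59, array([ 0.52 , -0.039])), (array([272., 244.]), 0.55, array([0.343, 0.117]))]
stac
[... 623 characters left out ...]
58254 [-0.232  0.342  0.735]
pot_mid [(array([334., 174.]), 0.93, array([ 0.525, -0.043])), (array([298., 276.]), 0.79, array([0.259, 0.162])), (array([308., 246.]), 0.78, array([0.324, 0.114]))]
pot [(array([310., 254.]), 0.94, array([0.323, 0.111])), (array([334., 181.]), 0.8, array([ 0.529, -0.047])), (array([298., 281.]), 0.76, array([0.269, 0.16 ]))]
stack [(array([332., 211.]), 0.66, array([ 0.526, -0.04 ]))]
mat [(array([245., 248.]), 0.72, array([0.492, 0.211]))]
counter []
lever_pivot []
lever_tab []
stamp [(array([253., 318.]), 0.64, array([0.291, 0.254]))]
vial_white [(array([256., 206.]), 0.63, array([0.631, 0.136]))]
vial_blue [(array([287., 192.]), 0.52, array([0.654, 0.04 ]))]
```

View pics/top.png

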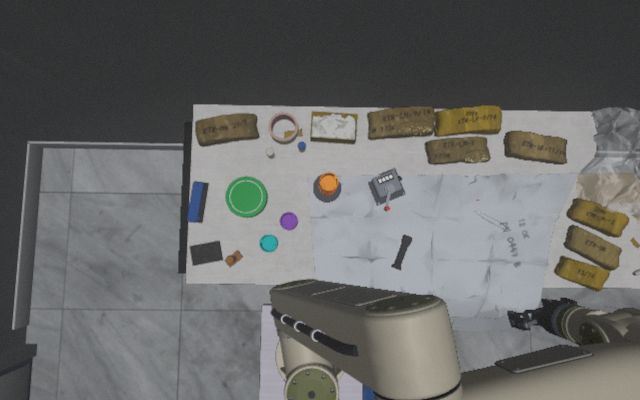

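View pics/scene.png

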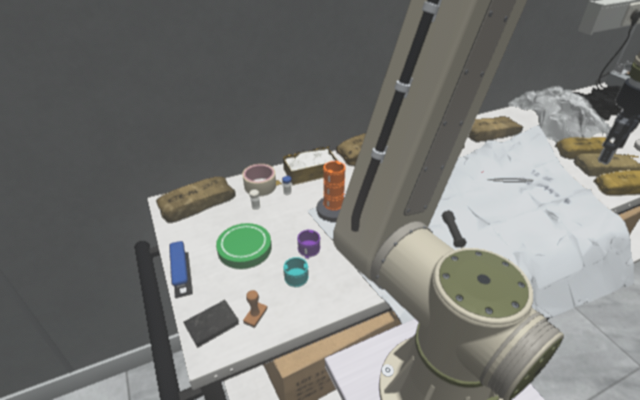

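Candidates for the pot are the orange stack at top (328,184) / scene (334,174), the purple one at top (289,221) and the turquoise one at top (269,243). The orange stack fits: it is orange, tall and on a dark base. The mat is at top (246,197), and the counter with its red post is at (386,188)/(387,209). I'll move above the stack and confirm with a wrist crop.

Emit:
{"api": "jog_arm", "payload": {"moves": [{"slide": [40,-30,-60],"angular": [0,0,-6],"fingers": 0},{"slide": [481,-362,-60],"angular": [0,0,-66],"fingers": 0},{"slide": [481,-362,-60],"angular": [0,0,-66],"fingers": 0},{"slide": [481,-362,-60],"angular": [0,0,-66],"fingers": 0},{"slide": [481,-362,-60],"angular": [0,0,-66],"fingers": 0},{"slide": [481,-362,-60],"angular": [0,0,-66],"fingers": 0},{"slide": [481,-362,-60],"angular": [0,0,-66],"fingers": 0},{"slide": [481,-362,-60],"angular": [0,0,-66],"fingers": 0},{"slide": [481,-362,-60],"angular": [0,0,-66],"fingers": 0},{"slide": [481,-362,-60],"angular": [0,0,-66],"fingers": 0}]}}

```text
clock: 1.93
tcp_pos: [0.4129, -0.2085, 0.293]
orientation: [0.0, 0.735, 0.678, 0.0]
wrist_force: [1.4, -0.6, 0.4]
finger_gap: 0.0853
grip_force: 0.0
```

```bash
cat >> h.py <<'E'
def go(x,y,z,yaw):
    "slide/angular for tool-down pose with tool x at yaw deg"
    s=get_state(); M=T(s); a=np.radians(yaw)
    G=np.array([[np.cos(a),np.sin(a),0],[np.sin(a),-np.cos(a),0],[0,0,-1]])
    print("t%.2f"%s["clock"],"tcp",np.round(s["tcp_pos"],4),"yaw %.1f"%np.degrees(np.arctan2(M[1,0],M[0,0])),"q6 %.2f"%s["joint_pos"][5],"slide",(M[:3,:3].T@(np.array([x,y,z])-M[:3,3])*1000).round(1),"ang",np.degrees(R.from_matrix(M[:3,:3].T@G).as_rotvec()).round(1))
E
python3 - <<'E'
from h import *
go(.524,-.043,.30,85)
print(np.round(read_camera("wrist")["tool_from_camera"],3))
E
```

```text
t1.93 tcp [ 0.4129 -0.2085  0.293 ] yaw 85.4 q6 1.01 slide [173.8  97.5  -7. ] ang [0.  0.  0.4]
[[-0.    -0.954 -0.301  0.077]
 [ 1.    -0.    -0.     0.   ]
 [ 0.    -0.301  0.954 -0.132]
 [ 0.     0.     0.     1.   ]]
```

Emit:
{"api": "jog_arm", "payload": {"moves": [{"slide": [174,97,-7]},{"slide": [174,97,-7]},{"slide": [174,97,-7]},{"slide": [174,97,-7]},{"slide": [174,97,-7]},{"slide": [174,97,-7]},{"slide": [174,97,-7]},{"slide": [174,97,-7]}]}}

```text
schema error: expected keys fingers, slide, angular
```

```bash
python3 - <<'E'
from h import *
go(.524,-.043,.30,85)
p=shot("wrist"); save(p,"w1.png")
for k,z in(("pot_mid",.122),("pot",.096),("stack",0)):
    print(k,[(np.round(r["point"]),round(r["p"],2),atz(p,r["point"],z).round(4)[:2]) for r in tip_of(k,p)[:3]])
E
```

```text
t1.98 tcp [ 0.4162 -0.2025  0.2935] yaw 85.8 q6 1.01 slide [167.   95.9  -5.6] ang [ 0.2 -0.2  0.8]
pot_mid []
pot [(array([409.,   8.]), 0.89, array([ 0.5197, -0.0423]))]
stack [(array([388.,  34.]), 0.62, array([ 0.5221, -0.045 ]))]
```

View pics/w1.png

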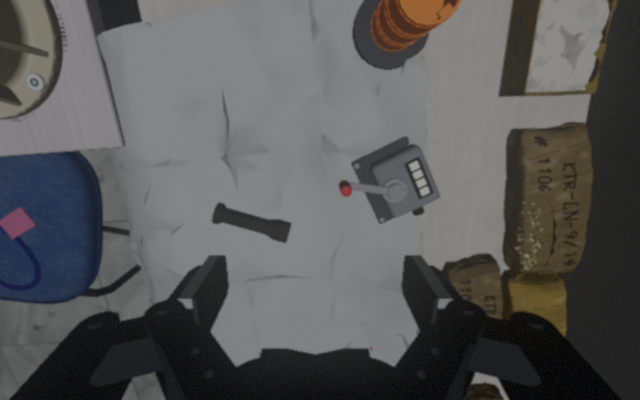

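The view shows the orange stack at (405,20), the counter with its pivot at (398,191), the red post at (346,189) and the knob at (418,210). The move was refused for missing keys, so I'm resending it.

Emit:
{"api": "jog_arm", "payload": {"moves": [{"slide": [168,96,-6],"angular": [0,0,0],"fingers": 0},{"slide": [168,96,-6],"angular": [0,0,0],"fingers": 0},{"slide": [168,96,-6],"angular": [0,0,0],"fingers": 0},{"slide": [168,96,-6],"angular": [0,0,0],"fingers": 0},{"slide": [168,96,-6],"angular": [0,0,0],"fingers": 0},{"slide": [168,96,-6],"angular": [0,0,0],"fingers": 0},{"slide": [168,96,-6],"angular": [0,0,0],"fingers": 0},{"slide": [168,96,-6],"angular": [0,0,0],"fingers": 0}]}}

```text
clock: 2.85
tcp_pos: [0.5217, -0.0528, 0.2981]
orientation: [-0.0, 0.737, 0.676, -0.001]
wrist_force: [0.3, -0.2, -1.3]
finger_gap: 0.0854
grip_force: 0.0
```

```bash
python3 - <<'E'
from h import *
go(.524,-.043,.30,85)
p=shot("wrist"); save(p,"w2.png"); 
c=cv2.imread("pics/w2.png"); cv2.imwrite("pics/w2c.png",cv2.resize(c[60:260,200:440],None,fx=3,fy=3))
for k,z in(("pot_mid",.122),("pot",.096),("stack",0),("lever_pivot",.064),("lever_tab",.08)):
    print(k,[(np.round(r["point"]),round(r["p"],2),atz(p,r["point"],z).round(4)[:2]) for r in tip_of(k,p)[:3]])
# orange rim ellipse at z=.148 by centroid
q=shot("top")
h=cv2.cvtColor(q["color"],cv2.COLOR_RGB2HSV); m=cv2.inRange(h,(45,120,60),(80,255,255)); v,u=np.nonzero(m); (c,_)=cv2.minEnclosingCircle(np.c_[u,v].astype(np.float32)[(u<300)])
print("mat",c,atz(q,c,.028), [(r["point"],atz(q,r["point"],0)) for r in tip_of("mat",q)[:1]])
E
```

```text
t2.85 tcp [ 0.5217 -0.0528  0.2981] yaw 85.0 q6 1.40 slide [ 9.9  1.4 -1.9] ang [-0.1  0.  -0. ]
pot_mid [(array([216.,  68.]), 0.79, array([0.4382, 0.0667])), (array([149.,  22.]), 0.71, array([0.3854, 0.109 ])), (array([315., 172.]), 0.68, array([ 0.5228, -0.0421]))]
pot [(array([223.,  71.]), 0.91, array([0.4377, 0.0662])), (array([308., 169.]), 0.71, array([ 0.5155, -0.0427]))]
stack [(array([315., 152.]), 0.73, array([ 0.5236, -0.0384]))]
lever_pivot [(array([319., 295.]), 0.86, array([ 0.5119, -0.2317]))]
lever_tab [(array([275., 299.]), 0.84, array([ 0.4527, -0.221 ]))]
mat (246.03192138671875, 196.43617248535156) [0.48903965 0.2103863  0.028     ] [([246.3, 198.4], array([0.48591234, 0.21422381, 0.        ]))]
```

View pics/w2c.png

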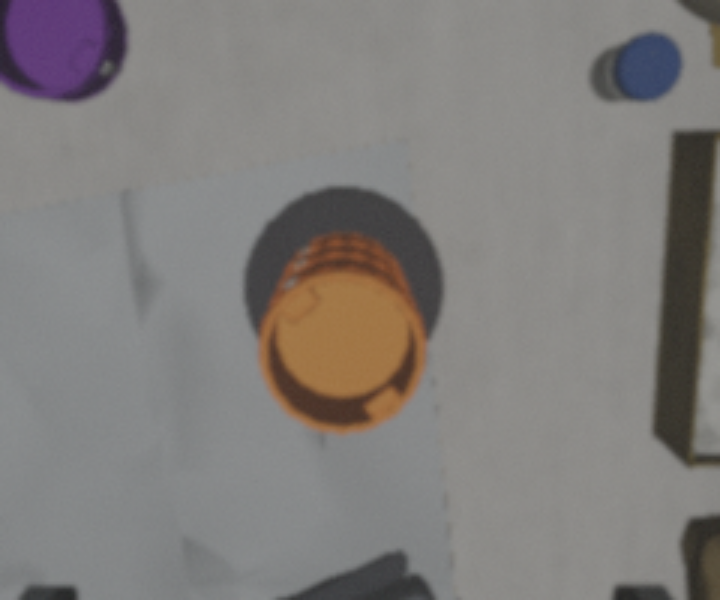

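The crop shows the orange stack on its dark base, rim centre about pixel (314,177), with index marks to the upper left. Purple and blue objects are well apart. Now I'll get the axis from the rim and base circles.

```bash
python3 - <<'E'
from h import *
p=shot("wrist")
print("rim",atz(p,(314.3,177.3),.148)," base",atz(p,(314.7,155),.028))
h=cv2.cvtColor(p["color"],cv2.COLOR_RGB2HSV); m=cv2.inRange(h,(5,120,60),(22,255,255)); m[:100]=0;m[220:]=0
v,u=np.nonzero(m); w=[atz(p,(a,b),.148) for a,b in zip(u,v)]; w=np.array(w); print("orange @148 xmin/max",w[:,0].min(),w[:,0].max(),"ymin",w[:,1].min())
go(.523,-.043,.16,85)
E
```

```text
rim [ 0.52270566 -0.0401304   0.148     ]  base [ 0.52332485 -0.03738171  0.028     ]
orange @148 xmin/max 0.4958625483742888 0.6987382492206579 ymin -0.09334195137508264
t3.30 tcp [ 0.522  -0.0515  0.2986] yaw 85.1 q6 1.41 slide [  8.6   0.2 138.6] ang [0.  0.  0.1]
```

Emit:
{"api": "jog_arm", "payload": {"moves": [{"slide": [11.5,0,20],"angular": [0,0,0],"fingers": 0},{"slide": [11.5,0,60],"angular": [0,0,0],"fingers": 0},{"slide": [11.5,0,100],"angular": [0,0,0],"fingers": 0},{"slide": [11.5,0,125],"angular": [0,0,0],"fingers": 0},{"slide": [11.5,0,125],"angular": [0,0,0],"fingers": 0},{"slide": [11.5,0,125],"angular": [0,0,0],"fingers": 0}]}}

```text
clock: 3.8
tcp_pos: [0.5221, -0.0394, 0.1728]
orientation: [-0.001, 0.737, 0.676, -0.001]
wrist_force: [0.5, -1.0, 0.4]
finger_gap: 0.0856
grip_force: 0.0
```

```bash
python3 - <<'E'
from h import *
go(.523,-.040,.126,85)
p=shot("wrist"); save(p,"w3.png")
for k,z in(("pot_mid",.122),("pot",.096)):
    print(k,[(np.round(r["point"]),round(r["p"],2),atz(p,r["point"],z).round(4)[:2]) for r in tip_of(k,p)[:3]])
E
```

```text
t3.80 tcp [ 0.5221 -0.0394  0.1728] yaw 85.1 q6 1.43 slide [-0.6  1.1 46.8] ang [-0.2 -0.   0.1]
pot_mid [(array([174.,  73.]), 0.74, array([0.4513, 0.0619])), (array([316., 232.]), 0.65, array([ 0.5226, -0.0419]))]
pot [(array([312., 219.]), 0.96, array([ 0.5198, -0.0419])), (array([96.,  3.]), 0.81, array([0.4016, 0.1079])), (array([189.,  74.]), 0.68, array([0.4494, 0.0643]))]
```

View pics/w3.png

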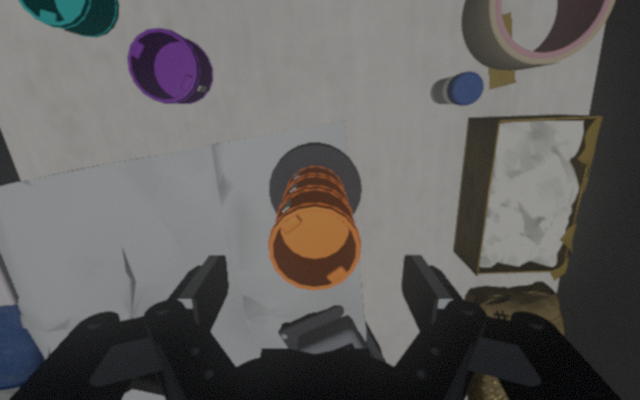

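The pot is centred between the fingers, with the rim centre at (315,247). Descending and gripping.

Emit:
{"api": "jog_arm", "payload": {"squeeze": 30, "moves": [{"slide": [-1,1,25],"angular": [0,0,0],"fingers": 0},{"slide": [-1,1,46],"angular": [0,0,0],"fingers": 0},{"slide": [-1,1,46],"angular": [0,0,0],"fingers": 0},{"slide": [-1,1,46],"angular": [0,0,0],"fingers": 0.7},{"slide": [-1,1,46],"angular": [0,0,0],"fingers": 0.7},{"slide": [-1,1,46],"angular": [0,0,0],"fingers": 0.7},{"slide": [-1,1,46],"angular": [0,0,0],"fingers": 0.7},{"slide": [-1,1,46],"angular": [0,0,0],"fingers": 0.7},{"slide": [-1,1,46],"angular": [0,0,0],"fingers": 0.7},{"slide": [-1,1,46],"angular": [0,0,0],"fingers": 0.7}]}}

```text
clock: 4.78
tcp_pos: [0.5248, -0.0409, 0.1299]
orientation: [0.001, 0.737, 0.676, 0.001]
wrist_force: [-2.5, 1.7, 6.6]
finger_gap: 0.054
grip_force: 31.1
```

Emit:
{"api": "jog_arm", "payload": {"moves": [{"slide": [0,0,-1],"angular": [0,0,-7],"fingers": 0.7},{"slide": [0,0,-1],"angular": [0,0,-14],"fingers": 0.7},{"slide": [0,0,-1],"angular": [0,0,-21],"fingers": 0.7},{"slide": [0,0,-1],"angular": [0,0,-28],"fingers": 0.7},{"slide": [0,0,-1],"angular": [0,0,-35],"fingers": 0.7},{"slide": [0,0,-1],"angular": [0,0,-42],"fingers": 0.7},{"slide": [0,0,-1],"angular": [0,0,-45],"fingers": 0.7},{"slide": [0,0,-1],"angular": [0,0,-45],"fingers": 0.7}]}}

```text
clock: 5.45
tcp_pos: [0.5227, -0.0418, 0.1301]
orientation: [-0.0, 0.421, 0.907, -0.002]
wrist_force: [-6.6, -1.9, 5.3]
finger_gap: 0.0539
grip_force: 32.2
```

Emit:
{"api": "jog_arm", "payload": {"moves": [{"slide": [0,0,0],"angular": [0,0,-7],"fingers": 0.7},{"slide": [0,0,0],"angular": [0,0,-14],"fingers": 0.7},{"slide": [0,0,0],"angular": [0,0,-21],"fingers": 0.7},{"slide": [0,0,0],"angular": [0,0,-28],"fingers": 0.7},{"slide": [0,0,0],"angular": [0,0,-35],"fingers": 0.7},{"slide": [0,0,0],"angular": [0,0,-42],"fingers": 0.7},{"slide": [0,0,0],"angular": [0,0,-45],"fingers": 0.7},{"slide": [0,0,0],"angular": [0,0,-45],"fingers": 0.7}]}}

```text
clock: 6.12
tcp_pos: [0.5236, -0.043, 0.1302]
orientation: [-0.0, 0.042, 0.999, -0.003]
wrist_force: [-5.8, -6.8, 2.9]
finger_gap: 0.0538
grip_force: 32.1
```

```bash
python3 - <<'E'
from h import *
go(.523,-.041,.127,175)
p=shot("wrist"); save(p,"w4.png")
print(get_state()["ft_torque"],get_state()["wrist_force"])
E
```

```text
t6.12 tcp [ 0.5236 -0.043   0.1302] yaw 175.2 q6 -0.15 slide [0.7 2.  3.2] ang [-0.3 -0.   0.2]
[-1.49486759  1.09979578 -0.05713304] [-4.33631184 -6.54376413  4.20553452]
```

View pics/w4.png

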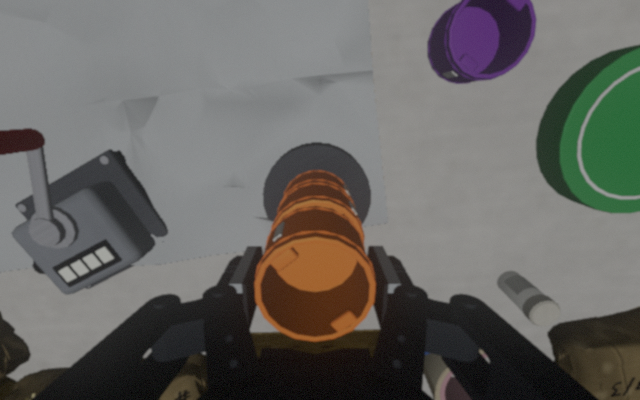

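The top pot turned with the gripper: its mark is at (278,232), while the lower stack's marks are now at (348,195). Lifting.

Emit:
{"api": "jog_arm", "payload": {"moves": [{"slide": [0,0,-4],"angular": [0,0,0],"fingers": 0.7},{"slide": [0,0,-10],"angular": [0,0,0],"fingers": 0.7},{"slide": [0,0,-16],"angular": [0,0,0],"fingers": 0.7},{"slide": [0,0,-24],"angular": [0,0,0],"fingers": 0.7},{"slide": [0,0,-40],"angular": [0,0,0],"fingers": 0.7},{"slide": [0,0,-60],"angular": [0,0,0],"fingers": 0.7},{"slide": [0,0,-60],"angular": [0,0,0],"fingers": 0.7},{"slide": [0,0,-60],"angular": [0,0,0],"fingers": 0.7}]}}

```text
clock: 6.83
tcp_pos: [0.5261, -0.0407, 0.1909]
orientation: [0.003, 0.042, 0.999, -0.0]
wrist_force: [-0.3, -0.2, -0.1]
finger_gap: 0.0535
grip_force: 32.4
```

```bash
python3 - <<'E'
from h import *
go(.488,.211,.19,175)
p=shot("wrist")
for k,z in (("mat",0),): print(k,[(np.round(r["point"]),round(r["p"],2),atz(p,r["point"],z).round(4)[:2]) for r in tip_of(k,p)[:3]])
s=get_state();print(s["wrist_force"],s["grip_force"],s["finger_gap"])
E
```

```text
t6.83 tcp [ 0.5261 -0.0407  0.1909] yaw 175.2 q6 -0.15 slide [ 59.3 247.6   0.5] ang [-0.   0.3  0.2]
mat [(array([554., 124.]), 0.84, array([0.4893, 0.2125]))]
[ 0.4265029  0.247516  -1.4011535] 32.415597550570965 0.05390442484745002
```

Emit:
{"api": "jog_arm", "payload": {"moves": [{"slide": [5,20,0],"angular": [0,0,0],"fingers": 0.7},{"slide": [14,60,0],"angular": [0,0,0],"fingers": 0.7},{"slide": [23,100,0],"angular": [0,0,0],"fingers": 0.7},{"slide": [33,140,0],"angular": [0,0,0],"fingers": 0.7},{"slide": [42,180,10],"angular": [0,0,0],"fingers": 0.7},{"slide": [51,220,40],"angular": [0,0,0],"fingers": 0.7},{"slide": [58,250,70],"angular": [0,0,0],"fingers": 0.7},{"slide": [58,250,100],"angular": [0,0,0],"fingers": 0.7},{"slide": [58,250,100],"angular": [0,0,0],"fingers": 0.7},{"slide": [58,250,100],"angular": [0,0,0],"fingers": 0.7}]}}

```text
clock: 7.77
tcp_pos: [0.4847, 0.2132, 0.086]
orientation: [-0.003, 0.042, 0.999, -0.001]
wrist_force: [-0.3, -0.2, -1.1]
finger_gap: 0.0538
grip_force: 32.5
```

```bash
python3 - <<'E'
from h import *
go(.489,.211,.062,175)
p=shot("wrist"); save(p,"w5.png")
print(get_state()["wrist_force"])
for k,z in (("mat",0),("pot",.062)): print(k,[(np.round(r["point"]),round(r["p"],2),atz(p,r["point"],z).round(4)[:2]) for r in tip_of(k,p)[:2]])
E
```

```text
t7.77 tcp [0.4847 0.2132 0.086 ] yaw 175.2 q6 0.35 slide [-4.6 -1.8 24. ] ang [-0.1 -0.4  0.2]
[0.70329943 0.50346018 0.02825519]
mat [(array([315., 213.]), 0.79, array([0.486 , 0.2133]))]
pot [(array([115., 130.]), 0.72, array([0.4115, 0.1174])), (array([315., 216.]), 0.71, array([0.466 , 0.2149]))]
```

View pics/w5.png

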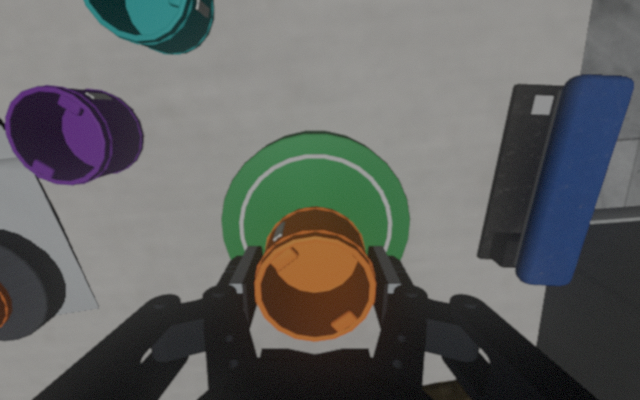

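The pot is centred over the ring (ring at 240–391, pot centre at 315). Lowering gently.

Emit:
{"api": "jog_arm", "payload": {"moves": [{"slide": [-3,-1,8],"angular": [0,0,0],"fingers": 0.7},{"slide": [-3,-1,14],"angular": [0,0,0],"fingers": 0.7},{"slide": [-3,-1,18],"angular": [0,0,0],"fingers": 0.7},{"slide": [-3,-1,20],"angular": [0,0,0],"fingers": 0.7},{"slide": [-3,-1,20],"angular": [0,0,0],"fingers": 0.7}]}}

```text
clock: 8.33
tcp_pos: [0.49, 0.2116, 0.0679]
orientation: [-0.001, 0.043, 0.999, -0.0]
wrist_force: [-0.2, 0.7, -1.1]
finger_gap: 0.0536
grip_force: 32.5
```

Emit:
{"api": "jog_arm", "payload": {"moves": [{"slide": [0,0,1],"angular": [0,0,0],"fingers": 0.7},{"slide": [0,0,2],"angular": [0,0,0],"fingers": 0.7},{"slide": [0,0,2],"angular": [0,0,0],"fingers": 0.7}]}}

```text
clock: 8.58
tcp_pos: [0.4904, 0.2121, 0.0664]
orientation: [0.0, 0.042, 0.999, -0.0]
wrist_force: [-0.5, 0.2, 0.2]
finger_gap: 0.0537
grip_force: 32.5
```

Emit:
{"api": "jog_arm", "payload": {"moves": [{"slide": [0,0,1],"angular": [0,0,0],"fingers": 0.7},{"slide": [0,0,2],"angular": [0,0,0],"fingers": 0.7},{"slide": [0,0,2],"angular": [0,0,0],"fingers": 0.7}]}}

```text
clock: 8.83
tcp_pos: [0.4903, 0.2121, 0.0643]
orientation: [-0.0, 0.042, 0.999, -0.0]
wrist_force: [0.8, -0.2, -0.1]
finger_gap: 0.0536
grip_force: 32.5
```

Emit:
{"api": "jog_arm", "payload": {"moves": [{"slide": [0,0,1],"angular": [0,0,0],"fingers": 0.7},{"slide": [0,0,2],"angular": [0,0,0],"fingers": 0.7},{"slide": [0,0,2],"angular": [0,0,0],"fingers": 0.7}]}}

```text
clock: 9.08
tcp_pos: [0.4903, 0.212, 0.0623]
orientation: [-0.0, 0.043, 0.999, -0.0]
wrist_force: [-0.3, -0.9, 0.2]
finger_gap: 0.0538
grip_force: 32.5
```

Emit:
{"api": "jog_arm", "payload": {"moves": [{"slide": [0,0,1],"angular": [0,0,0],"fingers": 0.7},{"slide": [0,0,1],"angular": [0,0,0],"fingers": 0.7},{"slide": [0,0,1],"angular": [0,0,0],"fingers": 0.7}]}}

```text
clock: 9.33
tcp_pos: [0.4905, 0.212, 0.062]
orientation: [0.0, 0.042, 0.999, -0.0]
wrist_force: [-1.4, -0.4, 4.7]
finger_gap: 0.0539
grip_force: 32.8
```

Contact is at the expected height. Releasing.

Emit:
{"api": "jog_arm", "payload": {"moves": [{"slide": [0,0,0],"angular": [0,0,0],"fingers": 0.3},{"slide": [0,0,0],"angular": [0,0,0],"fingers": 0.15},{"slide": [0,0,0],"angular": [0,0,0],"fingers": 0},{"slide": [0,0,0],"angular": [0,0,0],"fingers": 0},{"slide": [0,0,0],"angular": [0,0,0],"fingers": 0},{"slide": [0,0,-10],"angular": [0,0,0],"fingers": 0},{"slide": [0,0,-40],"angular": [0,0,0],"fingers": 0},{"slide": [0,0,-80],"angular": [0,0,0],"fingers": 0},{"slide": [0,0,-120],"angular": [0,0,0],"fingers": 0},{"slide": [0,0,-150],"angular": [0,0,0],"fingers": 0}]}}

```text
clock: 10.17
tcp_pos: [0.4909, 0.2122, 0.2155]
orientation: [0.001, 0.043, 0.999, 0.0]
wrist_force: [0.8, 0.3, 0.7]
finger_gap: 0.0854
grip_force: 0.0
```

```bash
python3 - <<'E'
from h import *
p=shot("wrist"); save(p,"w6.png")
for k,z in (("mat",0),("pot",.028),("pot_mid",.054)): print(k,[(np.round(r["point"]),round(r["p"],2),atz(p,r["point"],z).round(4)[:2]) for r in tip_of(k,p)[:2]])
go(.51,-.10,.26,85)
go(.51,-.23,.26,85)
E
```

```text
mat [(array([314., 169.]), 0.87, array([0.4849, 0.2119]))]
pot [(array([311., 180.]), 0.88, array([0.4917, 0.2088])), (array([231.,  40.]), 0.71, array([0.3479, 0.145 ]))]
pot_mid [(array([317., 184.]), 0.8, array([0.4897, 0.2153])), (array([222.,  38.]), 0.75, array([0.3517, 0.1427]))]
t10.37 tcp [0.4911 0.2123 0.213 ] yaw 175.1 q6 0.34 slide [ -45.5 -309.5  -47.2] ang [ 0.2  0.1 90.1]
t10.37 tcp [0.4911 0.2123 0.213 ] yaw 175.1 q6 0.34 slide [ -56.6 -439.   -47.3] ang [ 0.2  0.1 90.1]
```

View pics/w6.png

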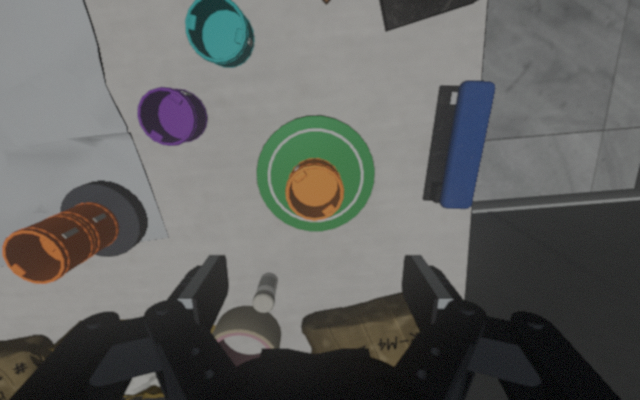

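The pot stands upright inside the white ring at (315,185), and the ring centre is about (316,173). Going to the counter.

Emit:
{"api": "jog_arm", "payload": {"moves": [{"slide": [-3,-35,-47],"angular": [0,0,7],"fingers": 0},{"slide": [-35,-420,-47],"angular": [0,0,95],"fingers": 1},{"slide": [-35,-420,-47],"angular": [0,0,95],"fingers": 1},{"slide": [-35,-420,-47],"angular": [0,0,95],"fingers": 1},{"slide": [-35,-420,-47],"angular": [0,0,95],"fingers": 1},{"slide": [-35,-420,-47],"angular": [0,0,95],"fingers": 1},{"slide": [-35,-420,-47],"angular": [0,0,95],"fingers": 1},{"slide": [-35,-420,-47],"angular": [0,0,95],"fingers": 1},{"slide": [-35,-420,-47],"angular": [0,0,95],"fingers": 1},{"slide": [-35,-420,-47],"angular": [0,0,95],"fingers": 1}]}}

```text
clock: 11.2
tcp_pos: [0.4882, -0.1892, 0.256]
orientation: [-0.002, 0.62, 0.784, -0.0]
wrist_force: [1.1, -0.5, 0.3]
finger_gap: -0.0001
grip_force: 0.0
```

```bash
python3 - <<'E'
from h import *
go(.49,-.21,.26,80)
E
```

```text
t11.20 tcp [ 0.4882 -0.1892  0.256 ] yaw 103.3 q6 0.82 slide [-20.7  -3.1  -4. ] ang [-0.2 -0.1 23.3]
```

Emit:
{"api": "jog_arm", "payload": {"moves": [{"slide": [-15,-3,-4],"angular": [0,0,7],"fingers": 1},{"slide": [-15,-3,-4],"angular": [0,0,14],"fingers": 1},{"slide": [-15,-3,-4],"angular": [0,0,21],"fingers": 1},{"slide": [-15,-3,-4],"angular": [0,0,23],"fingers": 1},{"slide": [-15,-3,-4],"angular": [0,0,23],"fingers": 1},{"slide": [-15,-3,-4],"angular": [0,0,23],"fingers": 1}]}}

```text
clock: 11.7
tcp_pos: [0.4896, -0.2026, 0.2603]
orientation: [-0.001, 0.762, 0.648, -0.0]
wrist_force: [0.4, -0.3, -0.4]
finger_gap: -0.0
grip_force: 0.0
```

```bash
python3 - <<'E'
from h import *
p=shot("wrist"); save(p,"w7.png")
for k,z in (("lever_pivot",.064),("lever_tab",.08)): print(k,[(np.round(r["point"]),round(r["p"],2),atz(p,r["point"],z).round(4)[:2]) for r in tip_of(k,p)[:2]])
h=cv2.cvtColor(p["color"],cv2.COLOR_RGB2HSV); m=cv2.inRange(h,(0,150,60),(5,255,255))|cv2.inRange(h,(172,150,60),(180,255,255))
n,l,st,c=cv2.connectedComponentsWithStats(m); print([(st[i],c[i].round(1),atz(p,c[i],.085)) for i in range(1,n) if st[i][4]>60])
go(.4525,-.19,.095,80)
E
```

```text
lever_pivot [(array([339., 199.]), 0.73, array([ 0.5125, -0.2303]))]
lever_tab [(array([281., 203.]), 0.57, array([ 0.4491, -0.22  ])), (array([341., 199.]), 0.17, array([ 0.5146, -0.2257]))]
[]
t11.85 tcp [ 0.49   -0.2026  0.2612] yaw 80.7 q6 1.19 slide [  6.4 -38.9 166.2] ang [-0.1 -0.   0.7]
```

View pics/w7.png

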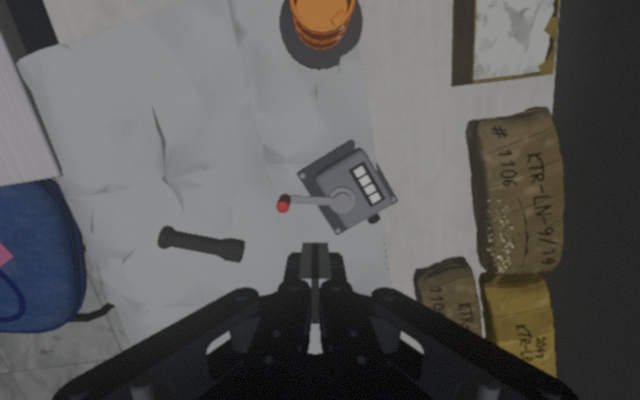

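The counter is in view, with its pivot at about (343,201), the red post at (283,204) and the shut fingers at (315,265). I'll bring the shut fingers down on the +y side of the post.

Emit:
{"api": "jog_arm", "payload": {"moves": [{"slide": [7,-37,5],"angular": [0,0,0],"fingers": 1},{"slide": [7,-37,40],"angular": [0,0,0],"fingers": 1},{"slide": [7,-37,80],"angular": [0,0,0],"fingers": 1},{"slide": [7,-37,120],"angular": [0,0,0],"fingers": 1},{"slide": [7,-37,150],"angular": [0,0,0],"fingers": 1},{"slide": [7,-37,166],"angular": [0,0,0],"fingers": 1},{"slide": [7,-37,166],"angular": [0,0,0],"fingers": 1},{"slide": [7,-37,166],"angular": [0,0,0],"fingers": 1}]}}

```text
clock: 12.52
tcp_pos: [0.4543, -0.1895, 0.0953]
orientation: [-0.001, 0.762, 0.648, -0.0]
wrist_force: [0.8, -0.1, 0.9]
finger_gap: -0.0002
grip_force: 0.0
```

```bash
python3 - <<'E'
from h import *
print(get_state()["wrist_force"])
s=get_state();M=T(s)
P=np.array([.513,-.230])
# pusher: face contact at tangential offset 18 mm behind the post, tool -x = direction of motion
for th in np.radians([0,7,14,21,28,35,42,49,56,63,68.8]):
    f=np.radians(171)+th; r=np.array([np.cos(f),np.sin(f)]); t=np.array([-r[1],r[0]])
    c=P+.065*r-.018*t; d=np.r_[c,.095]-M[:3,3]
    print(round(np.degrees(th)),c.round(4),(M[:3,:3].T@d*1000).round(1))
go(.455,-.19,.095,81)
E
```

```text
[ 0.79556513 -0.08286398  0.88700927]
0 [ 0.4516 -0.2021] [-12.8  -0.6   0.3]
7 [ 0.4487 -0.2097] [-20.9  -2.3   0.3]
14 [ 0.4467 -0.2177] [-29.1  -3.    0.3]
21 [ 0.4457 -0.2259] [-37.3  -2.7   0.3]
28 [ 0.4457 -0.2341] [-45.4  -1.3   0.3]
35 [ 0.4467 -0.2423] [-53.3   1.    0.3]
42 [ 0.4487 -0.2503] [-60.9   4.3   0.3]
49 [ 0.4516 -0.258 ] [-68.    8.4   0.2]
56 [ 0.4555 -0.2653] [-74.6  13.4   0.2]
63 [ 0.4602 -0.272 ] [-80.5  19.2   0.2]
69 [ 0.4647 -0.2771] [-84.8  24.4   0.2]
t12.52 tcp [ 0.4543 -0.1895  0.0953] yaw 80.7 q6 1.17 slide [-0.4  0.8  0.3] ang [-0.1 -0.  -0.3]
```

Emit:
{"api": "jog_arm", "payload": {"moves": [{"slide": [-13,-1,0],"angular": [0,0,0],"fingers": 1},{"slide": [-21,-2,0],"angular": [0,0,-7],"fingers": 1},{"slide": [-29,-3,0],"angular": [0,0,-14],"fingers": 1},{"slide": [-37,-3,0],"angular": [0,0,-21],"fingers": 1},{"slide": [-45,-1,0],"angular": [0,0,-28],"fingers": 1},{"slide": [-53,1,0],"angular": [0,0,-35],"fingers": 1},{"slide": [-61,4,0],"angular": [0,0,-42],"fingers": 1},{"slide": [-68,8,0],"angular": [0,0,-49],"fingers": 1},{"slide": [-68,8,0],"angular": [0,0,-49],"fingers": 1}]}}

```text
clock: 13.27
tcp_pos: [0.4523, -0.26, 0.0975]
orientation: [0.001, 0.424, 0.906, -0.001]
wrist_force: [-3.3, -0.0, 0.6]
finger_gap: 0.0004
grip_force: 1.3
```

```bash
python3 - <<'E'
from h import *
s=get_state();M=T(s);P=np.array([.513,-.230]); print(s["wrist_force"],"F tool",M[:3,:3].T@s["wrist_force"])
p=shot("wrist"); save(p,"w8.png")
for k,z in (("lever_pivot",.064),("lever_tab",.08)): print(k,[(np.round(r["point"]),round(r["p"],2),atz(p,r["point"],z).round(4)[:2]) for r in tip_of(k,p)[:2]])
for th in np.radians([49,56,63,68.8,72]):
    f=np.radians(171)+th; r=np.array([np.cos(f),np.sin(f)]); t=np.array([-r[1],r[0]])
    c=P+.065*r-.018*t; d=np.r_[c,.095]-M[:3,3]
    print(round(np.degrees(th)),c.round(4),(M[:3,:3].T@d*1000).round(1))
go(.455,-.19,.095,130)
E
```

```text
[-3.25577908 -0.00744239  0.56149288] F tool [ 2.07708667 -2.50647463 -0.56455555]
lever_pivot [(array([418., 264.]), 0.85, array([ 0.5116, -0.2316]))]
lever_tab []
49 [ 0.4516 -0.258 ] [2.  0.8 2.5]
56 [ 0.4555 -0.2653] [-6.1 -0.9  2.5]
63 [ 0.4602 -0.272 ] [-14.3  -1.6   2.6]
69 [ 0.4647 -0.2771] [-21.1  -1.4   2.6]
72 [ 0.4675 -0.2797] [-24.8  -1.    2.6]
t13.42 tcp [ 0.452  -0.2585  0.0969] yaw 129.5 q6 0.21 slide [50.9 45.8  1.9] ang [ 0.   0.1 -0.5]
```

View pics/w8.png

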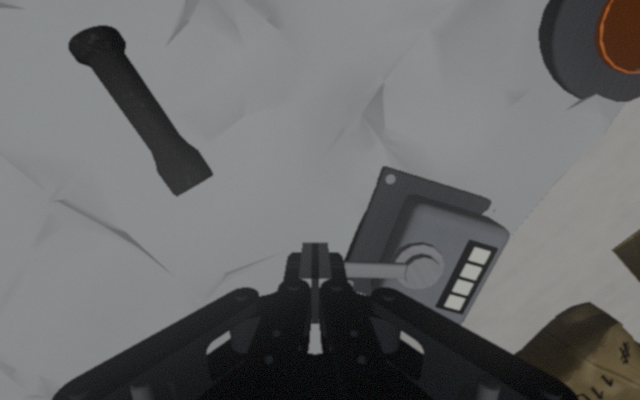

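The fingers at (315,262) are pushing the lever, whose arm shows at (375,270). Continuing to the stop.

Emit:
{"api": "jog_arm", "payload": {"moves": [{"slide": [-6,-1,1],"angular": [0,0,-7],"fingers": 1},{"slide": [-14,-2,1],"angular": [0,0,-14],"fingers": 1},{"slide": [-20,-2,1],"angular": [0,0,-19],"fingers": 1},{"slide": [-20,-2,1],"angular": [0,0,-19],"fingers": 1}]}}

```text
clock: 13.75
tcp_pos: [0.4635, -0.2757, 0.0955]
orientation: [0.0, 0.27, 0.963, -0.001]
wrist_force: [-2.3, -0.2, 1.4]
finger_gap: 0.0001
grip_force: 1.5
```

Emit:
{"api": "jog_arm", "payload": {"moves": [{"slide": [-2,0,0],"angular": [0,0,-2],"fingers": 1},{"slide": [-2,0,0],"angular": [0,0,-2],"fingers": 1}]}}

```text
clock: 13.92
tcp_pos: [0.4645, -0.2761, 0.0952]
orientation: [-0.0, 0.255, 0.967, -0.0]
wrist_force: [-4.6, 0.0, 2.9]
finger_gap: 0.0002
grip_force: 1.6
```

Emit:
{"api": "jog_arm", "payload": {"moves": [{"slide": [-2,0,0],"angular": [0,0,-2],"fingers": 1},{"slide": [-2,0,0],"angular": [0,0,-2],"fingers": 1}]}}

```text
clock: 14.08
tcp_pos: [0.4657, -0.2768, 0.095]
orientation: [-0.001, 0.238, 0.971, -0.0]
wrist_force: [-5.0, -0.2, 2.1]
finger_gap: -0.0
grip_force: 2.1
```

Emit:
{"api": "jog_arm", "payload": {"moves": [{"slide": [-2,0,0],"angular": [0,0,-2],"fingers": 1},{"slide": [-2,0,0],"angular": [0,0,-2],"fingers": 1}]}}

```text
clock: 14.25
tcp_pos: [0.4659, -0.2772, 0.0949]
orientation: [-0.002, 0.221, 0.975, -0.0]
wrist_force: [-9.7, 1.0, 6.4]
finger_gap: 0.0001
grip_force: 4.6
```

Emit:
{"api": "jog_arm", "payload": {"moves": [{"slide": [-2,0,0],"angular": [0,0,-1],"fingers": 1},{"slide": [-2,0,0],"angular": [0,0,-1],"fingers": 1}]}}

```text
clock: 14.42
tcp_pos: [0.4661, -0.2775, 0.0948]
orientation: [-0.004, 0.213, 0.977, -0.0]
wrist_force: [-14.3, 1.5, 10.0]
finger_gap: 0.0002
grip_force: 6.9
```

```bash
python3 - <<'E'
from h import *
s=get_state();M=T(s);print(s["wrist_force"],"F tool",M[:3,:3].T@s["wrist_force"])
go(.47,-.28,.095,155)
p=shot("wrist"); save(p,"w9.png")
E
```

```text
[-14.26808578   1.49001432  10.02459944] F tool [13.67058594 -4.6006574  -9.91161136]
t14.42 tcp [ 0.4661 -0.2775  0.0948] yaw 155.4 q6 -0.25 slide [-4.6 -0.6 -0.3] ang [-0.1 -0.4  0.4]
```

View pics/w9.png

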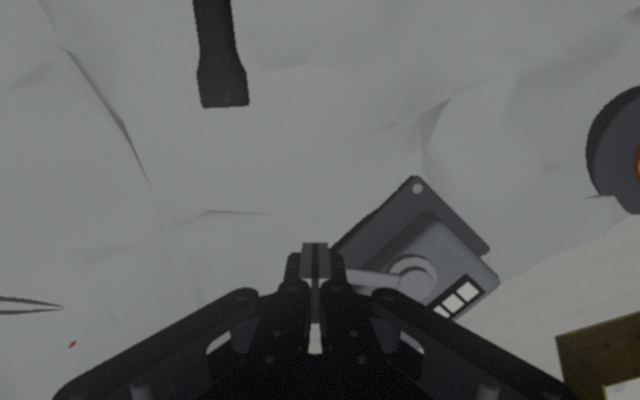

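The lever is at its stop: no further motion while the force rises, and the pose matches 1.2 rad. Lifting clear so that it springs back.

Emit:
{"api": "jog_arm", "payload": {"moves": [{"slide": [4,0,0],"angular": [0,0,0],"fingers": 1},{"slide": [4,0,-38],"angular": [0,0,0],"fingers": 1},{"slide": [4,0,-78],"angular": [0,0,0],"fingers": 1},{"slide": [4,0,-118],"angular": [0,0,0],"fingers": 1},{"slide": [4,0,-158],"angular": [0,0,0],"fingers": 1},{"slide": [4,0,-170],"angular": [0,0,0],"fingers": 1},{"slide": [4,0,-170],"angular": [0,0,0],"fingers": 1},{"slide": [4,0,-170],"angular": [0,0,0],"fingers": 1},{"slide": [4,0,-170],"angular": [0,0,0],"fingers": 1},{"slide": [4,0,-170],"angular": [0,0,0],"fingers": 1}]}}

```text
clock: 15.3
tcp_pos: [0.4659, -0.2765, 0.2631]
orientation: [-0.001, 0.211, 0.977, 0.001]
wrist_force: [1.1, 0.1, 0.2]
finger_gap: 0.0003
grip_force: 0.0
```

Emit:
{"api": "jog_arm", "payload": {"moves": [{"slide": [0,0,0],"angular": [0,0,0],"fingers": 1},{"slide": [0,0,0],"angular": [0,0,0],"fingers": 1},{"slide": [0,0,0],"angular": [0,0,0],"fingers": 1},{"slide": [0,0,0],"angular": [0,0,0],"fingers": 1},{"slide": [0,0,0],"angular": [0,0,0],"fingers": 1},{"slide": [0,0,0],"angular": [0,0,0],"fingers": 1}]}}

```text
clock: 15.8
tcp_pos: [0.4664, -0.2772, 0.2647]
orientation: [-0.0, 0.211, 0.978, 0.0]
wrist_force: [0.4, -0.2, 1.2]
finger_gap: 0.0001
grip_force: 0.0
```

```bash
python3 - <<'E'
from h import *
p=shot("wrist"); save(p,"w10.png")
for k,z in (("lever_pivot",.064),("lever_tab",.08)): print(k,[(np.round(r["point"]),round(r["p"],2),atz(p,r["point"],z).round(4)[:2]) for r in tip_of(k,p)[:2]])
q=shot("scene")
for k,z in (("pot",.028),("mat",0),("stamp",0),("vial_white",0),("vial_blue",0)): print(k,[(np.round(r["point"]),round(r["p"],2),atz(q,r["point"],z).round(4)[:2]) for r in tip_of(k,q)[:3]])
E
```

```text
lever_pivot [(array([363., 196.]), 0.95, array([ 0.5102, -0.2351]))]
lever_tab [(array([358., 148.]), 0.77, array([ 0.4531, -0.2209]))]
pot [(array([296., 283.]), 0.72, array([0.3173, 0.1482])), (array([241., 240.]), 0.71, array([0.4951, 0.2152]))]
mat [(array([244., 247.]), 0.94, array([0.496 , 0.2129]))]
stamp [(array([287., 190.]), 0.38, array([0.6623, 0.0339]))]
vial_white [(array([254., 208.]), 0.53, array([0.6265, 0.1443]))]
vial_blue [(array([288., 193.]), 0.5, array([0.649 , 0.0379]))]
```

```bash
python3 -c "
from workcell import *
print(hand_in())"
```

```text
the job is handed in; nothing more can be done
None
```

The orange pot is upright inside the white ring and released; after that I swung the lever to its stop, it sprang back to rest, and I handed the job in at about 16 s (I viewed 11 pictures, one over the limit of 10).

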